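Put the balance's check weights back in their graded block

ROBOT

A 7-joint arm with a two-finger parallel gripper is mounted at the origin on a cart in front of the work surface, level with it; the furniture and walls round the work are solid. World frame = base frame: x ahead of the robot, y to its left, z up, the work surface at z = 0. Lengths are in mm, angles in rad, forces in N, time in s.
With the tool pointing down it reaches from about 425 to 1025 mm from the base axis. Payload 9.4 kg.
Tool frame: the origin (TCP) lies at the very end of the fingers, on their centre line; the grasp point (between the pads) lies 19 mm behind it; z points along the fingers, y is the line along which they close (so a half turn about z gives the same grasp; the last joint's range is limited). The gripper opens to 85 mm and grips with 20 to 120 N. Pads are 22 mm wide; open, the fingers measure 114 mm over their backs; the gripper's body (76 mm by 85 mm) begins 54 mm behind the grasp point. The pads swing forward as they close: fully open they stand 13 mm farther back than shut.
Start: joints at [1.135, 0.599, -0.003, 1.599, 0.002, 0.943, -0.08], TCP at [254.575, -678.834, 231.275] pointing down, gripper open.
Joint ranges: [-2.57, 2.57], [-0.35, 1.97], [-1.29, 1.29], [0.11, 2.56], [-1.05, 4.19], [0.11, 1.86], [-2.63, 2.63]. Speed limits (rad/s): [2.22, 2.22, 3.01, 3.01, 3.14, 3.14, 3.14].

INTERFACE

Orientations are given as a unit quaternion [w, x, y, z].
In Python, from cell import manip gives the robot as it stands. The module is installed in compiled form; this text tells all that it offers.
- The arm moves only by the tool apply_moves, never from a script. Its argument "moves" is one flat list of numbers, 6 for each row, row after row: the shift along the tool's x, y, z scaled (see below), then the turn, a rotation vector about the tool's x, y, z scaled (see below). A call has exactly 10 rows; each row is the pose to reach, as a shift and turn from the pose commanded when the call began, along the tool's axes at that moment, turning the shorter way round; what a row does not reach only later rows make up. The controller multiplies each number of a shift by 0.4 m and each number of a turn by 180 degrees. A row lasts 1/10 s, in which the tool goes at most 50 mm and 8.59 degrees, less where a joint would pass 70% of its speed; a pose out of reach is approached as far as the arm can. A call with a number of a shift or a turn outside -1 to 1 is refused whole. A call with a gripper value outside its range is refused whole. "grip" is the finger opening in mm, from 0 to 85.4, set as the call begins (left out, the last holds). The fingers move at their own pace and stop on an object; "force" is the grip in N (left out, the last holds). Time passes only in rows, so rows that repeat a pose let the fingers close, or fill a call up. It gives the time, the measured TCP pose, the force, the opening and the grip force at its end, in the units of the state.
- manip.sense(): the state, without advancing time (a new reading comes with each control period).
- manip.snapshot(name): name is "side" or "top" or "wrist"; returns a dict with "color" (400x640x3 uint8, red, green, blue), "vertical_fov" (degrees; the focal length in pixels is half the picture's height over the tangent of half this angle, whatever the lens; pixels are square), "cx", "cy" (the principal point, pixels), "R" (3x3) and "t" (3): a world point X has camera coordinates R X + t; the wrist camera has in their place "tool_from_camera" (4x4, takes a point from camera to tool coordinates, whose origin is the TCP and whose axes are the flange's). Camera axes: x right, y down, z forward; pixel columns grow to the right and rows downward; lengths in mm; the calibration is good to about 2 mm. A picture is of the moment at which its call begins: read the wrist's pose just before it. There is no depth.
- manip.close_job(): hands the job in; it is judged then, once.
The state is a dict: "time_s": time; "joint_positions": joint angles; "qvel": joint speeds; "tau": joint torques, N m; "tool_pos": TCP position; "tool_rot": TCP orientation; "wrist_force": force on the tool from outside, world axes, zero at the start; "wrist_torque": the same for the moment, N m; "grip_width": opening from 0.0 (shut) to 1.0 (fully open); "gripper_force": force on a finger pad.
Only numpy, scipy, OpenCV 4.12 (cv2) and the standard library are available. Lean on these libraries where they do the work, as an engineer would, in place of code of your own. Each camera call takes 0.05 s, during which the arm holds its last target. There are 200 camera calls.

TASK

The balance check is finished: put the four steel knob weights that stand about on the bench back upright in the empty wells of the wooden block, in order of size, so that each stands fully down in the well that is its own size, the largest in the largest well and so on along the row. Leave the smallest weight, which is already in its well, where it is. Set the weights down rather than dropping them, and leave the glass beaker standing where it is.

Things in the scene. Friction and masses are not known exactly. Their poses are not given: they have to be found in the camera images.
- weight_xl: largest of five polished steel knob weights of the same shape: round body 48 mm across and 35 mm high, thin neck, round knob 22 mm across from 43.4 to 56 mm above the underside (total height 56 mm); about 500 g. Origin: centre of the underside, z up along its axis; round, so its yaw means nothing. Starts standing upright on the bench.
- weight_l: second largest of five polished steel knob weights of the same shape: round body 38 mm across and 22.5 mm high, thin neck, round knob 18 mm across from 29.7 to 40 mm above the underside (total height 40 mm); about 200 g. Origin: centre of the underside, z up along its axis; round, so its yaw means nothing. Starts standing upright on the bench.
- weight_m: third largest of five polished steel knob weights of the same shape: round body 30 mm across and 18.5 mm high, thin neck, round knob 15 mm across from 25.4 to 34 mm above the underside (total height 34 mm); about 100 g. Origin: centre of the underside, z up along its axis; round, so its yaw means nothing. Starts standing upright on the bench.
- weight_s: second smallest of five polished steel knob weights of the same shape: round body 23 mm across and 15.5 mm high, thin neck, round knob 13 mm across from 22 to 29.5 mm above the underside (total height 29.5 mm); about 50 g. Origin: centre of the underside, z up along its axis; round, so its yaw means nothing. Starts standing upright on the bench.
- weight_xs: smallest of five polished steel knob weights of the same shape: round body 17 mm across and 11.5 mm high, thin neck, round knob 10 mm across from 16 to 23 mm above the underside (total height 23 mm); about 20 g. Origin: centre of the underside, z up along its axis; round, so its yaw means nothing. It already stands in its own well at the small end of the block and stays there.
- well_xl: largest of five round black-lined wells in a row in the fixed wooden block (96 x 303 mm, top face 18 mm above the bench); wells 68, 59, 51.5 and 45 mm apart, largest first. Cone, 67 mm wide at the mouth, 55 mm at the flat floor. Origin: on its axis, 1 mm under the floor, 13 mm under the mouth; z up, y along the row toward the larger wells.
- well_l: second largest of five round black-lined wells in a row in the fixed wooden block (96 x 303 mm, top face 18 mm above the bench); wells 68, 59, 51.5 and 45 mm apart, largest first. Cone, 57 mm wide at the mouth, 45 mm at the flat floor. Origin: on its axis, 1 mm under the floor, 13 mm under the mouth; z up, y along the row toward the larger wells.
- well_m: third largest of five round black-lined wells in a row in the fixed wooden block (96 x 303 mm, top face 18 mm above the bench); wells 68, 59, 51.5 and 45 mm apart, largest first. Cone, 49 mm wide at the mouth, 37 mm at the flat floor. Origin: on its axis, 1 mm under the floor, 13 mm under the mouth; z up, y along the row toward the larger wells.
- well_s: second smallest of five round black-lined wells in a row in the fixed wooden block (96 x 303 mm, top face 18 mm above the bench); wells 68, 59, 51.5 and 45 mm apart, largest first. Cone, 42 mm wide at the mouth, 30 mm at the flat floor. Origin: on its axis, 1 mm under the floor, 13 mm under the mouth; z up, y along the row toward the larger wells.
- beaker: bystander: clear glass beaker, 56 mm across the rim and 68 mm high, about 90 g, standing loose on the bench near the weights. Origin: centre of its underside, z up.
There are look-alikes about, which are no part of the job. What is shaped like the weight_l but red or turquoise is not meant.

How it is judged (in metres and radians):
At the end, for the whole second after the job is handed in: Each of the four weights stands upright (within 0.1 rad) and at rest in the well of its own size, within 8 mm of the well's axis and seated on its floor (within 3 mm); the smallest weight is still upright in its well within 8 mm of where it was (horizontal distance between weight_xl and well_xl below 0.008 m and z of weight_xl in the frame of well_xl below 0.004 m and angle between each of weight_xl, weight_l, weight_m, weight_s, weight_xs's own z axis and vertical below 0.1 rad and linear speed of each of weight_xl, weight_l, weight_m, weight_s, weight_xs below 0.02 m/s and horizontal distance between weight_l and well_l below 0.008 m and z of weight_l in the frame of well_l below 0.004 m and horizontal distance between weight_m and well_m below 0.008 m and z of weight_m in the frame of well_m below 0.004 m and horizontal distance between weight_s and well_s below 0.008 m and z of weight_s in the frame of well_s below 0.004 m and distance of weight_xs from where it was at the start of the episode below 0.008 m); the robot touches nothing.
It fails at once if a weight is let go with its underside more than 45 mm above the bench ((height (world z) of weight_xl above 0.045 m and contact force between weight_xl and the fingers below 0.02 N) or (height (world z) of weight_l above 0.045 m and contact force between weight_l and the fingers below 0.02 N) or (height (world z) of weight_m above 0.045 m and contact force between weight_m and the fingers below 0.02 N) or (height (world z) of weight_s above 0.045 m and contact force between weight_s and the fingers below 0.02 N) or (height (world z) of weight_xs above 0.045 m and contact force between weight_xs and the fingers below 0.02 N)).
It fails at once if the glass beaker is pushed more than 20 mm away or knocked over (distance of beaker from where it was at the start of the episode above 0.02 m or angle between beaker's own z axis and vertical above 0.5 rad).
It also fails if it takes over 109 s, if anything falls off the work surface, if the arm or the gripper's body presses on something with over 40 N, if the wrist force passes 120 N, or if a joint passes its speed limit or range.

## Working session

There is one attempt and no reset: what is moved stays moved. The work goes in short steps, Python scripts to look and compute and a tool call to move; the robot and the scene stay as the last step left them, time stands still between calls to the robot, and variables do not carry over. Pictures are saved under pics/ and viewed, at most 14 in all, crops included, and the job is handed in when it is done.

Besides the shell and the picture viewer there is one more tool, called as name(argument=value, ...) on one line, values as JSON. apply_moves: Moves the arm, as the interface text tells. Shifts and turns lie within -1 to 1; 1 stands for 0.4 m of shift or 180 degrees of turn. Its arguments: {"type":"object","properties":{"moves":{"type":"array","items":{"type":"number"}},"grip":{"type":"number"},"force":{"type":"number"}},"required":["moves"]}

```bash
mkdir -p pics; cat > h.py <<'E'
import numpy as np, cv2, pickle
from cell import manip
def snap(n,tag):
    s=manip.sense(); d=manip.snapshot(n); d['s']=s
    cv2.imwrite(f'pics/{tag}.png',d['color'][:,:,::-1]); pickle.dump(d,open(f'pics/{tag}.pkl','wb')); return d
E
python3 - <<'E'
from h import *
for n in ("side","top","wrist"):
    d=snap(n,n+"0"); print(n,{k:v for k,v in d.items() if k not in('color','s')})
print(d['s'])
E
```

```text
side {'vertical_fov': 43.97338092428285, 'cx': 321.07179660947645, 'cy': 192.65165349878188, 'R': array([[ 0.99158967,  0.12798205, -0.01924868],
       [ 0.08402917, -0.74976372, -0.65634859],
       [-0.0984328 ,  0.64921103, -0.75421219]]), 't': array([-566.91762276,  -30.33348429, 1594.71226846])}
top {'vertical_fov': 56.080002049954466, 'cx': 320.14743525848075, 'cy': 203.96474257706197, 'R': array([[-0.00568049, -0.99970837, -0.02347159],
       [-0.98692564,  0.0093856 , -0.16090272],
       [ 0.16107609,  0.02225071, -0.98669114]]), 't': array([  6.51551321, 590.14028304, 918.53298537])}
wrist {'vertical_fov': 64.24172393562637, 'cx': 315.40289832843723, 'cy': 197.43343515158213, 'tool_from_camera': array([[ 1.10741239e-03, -9.51154768e-01, -3.08712458e-01,
         7.98658228e+01],
       [ 9.99999157e-01,  1.26257371e-03, -3.02843447e-04,
        -1.38679674e+00],
       [ 6.77823222e-04, -3.08711862e-01,  9.51155364e-01,
        -1.42128330e+02],
       [ 0.00000000e+00,  0.00000000e+00,  0.00000000e+00,
         1.00000000e+00]])}
{'time_s': 0.1, 'joint_positions': array([ 1.13530241,  0.60005204, -0.00254469,  1.60001405,  0.00182462,
        0.94288804, -0.07980488]), 'qvel': array([-0.00106069, -0.00207773, -0.00040335, -0.00095411,  0.00108165,
       -0.00109335,  0.00076939]), 'tau': array([ 4.24760190e-03, -7.77995682e+01,  1.56943839e+00, -2.58626997e+01,
        1.26399388e-02,  5.48774115e-03, -1.06196975e-05]), 'tool_pos': array([ 254.42585008, -678.46763367,  230.51109424]), 'tool_rot': array([-6.52005676e-04,  9.83945081e-01,  1.78470211e-01, -1.92662310e-04]), 'wrist_force': array([0.07437841, 1.07706578, 1.09630024]), 'wrist_torque': array([ 0.03719001, -0.0014347 ,  0.05840707]), 'gripper_force': 0.0, 'grip_width': 1.0024315799338261}
```

View pics/top0.png

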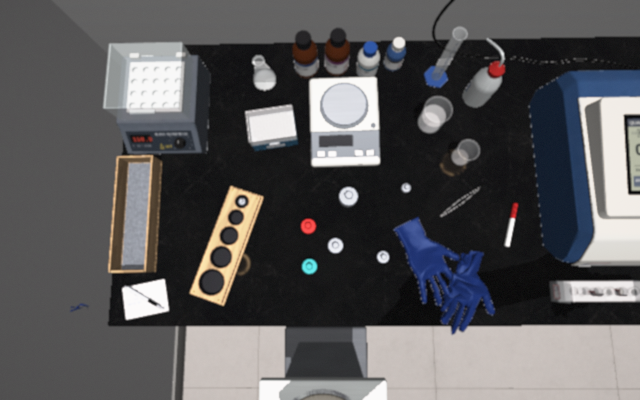

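View pics/side0.png

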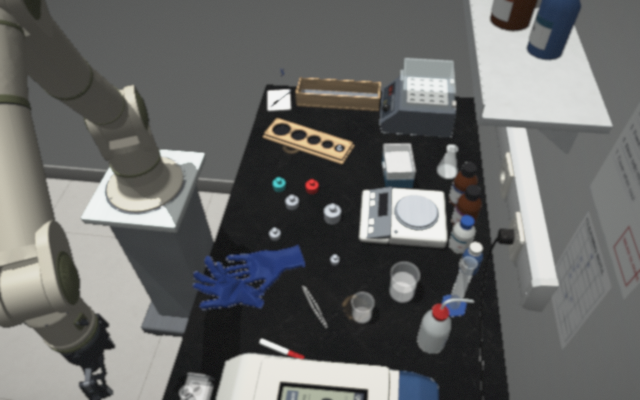

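```bash
python3 - <<'E'
import cv2
def crop(n,x0,y0,x1,y1,f,o):
    im=cv2.imread(f'pics/{n}.png')[y0:y1,x0:x1]
    im=cv2.resize(im,None,fx=f,fy=f,interpolation=cv2.INTER_CUBIC)
    for x in range((x0+9)//10*10,x1,10): cv2.putText(im,str(x),((x-x0)*f,8),0,.3,(0,255,255)) if x%20==0 else 0; cv2.line(im,((x-x0)*f,9),((x-x0)*f,14),(0,255,255))
    for y in range((y0+9)//10*10,y1,10): cv2.putText(im,str(y),(0,(y-y0)*f+3),0,.3,(0,255,255)); 
    cv2.imwrite(o,im)
crop('top0',185,170,425,310,3,'pics/c1.png')
crop('side0',255,110,375,275,3,'pics/c2.png')
t=cv2.imread('pics/c1.png');s=cv2.imread('pics/c2.png')
import numpy as np
# label-scale: top crop 4x of weights, only
crop('top0',290,175,420,275,6,'pics/c1.png')
crop('side0',255,110,355,210,6,'pics/c2.png')
E
```

```text
(no output)
```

View pics/c1.png

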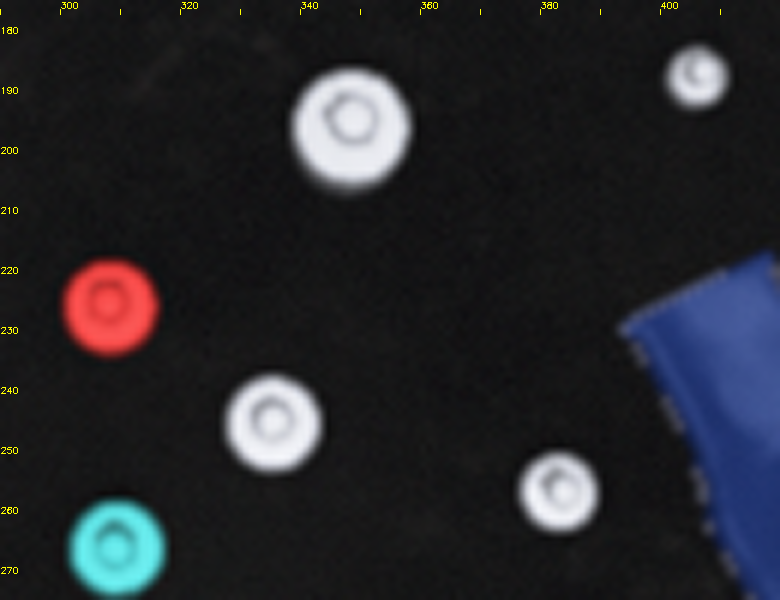

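```bash
cat >> h.py <<'E'
def cam(d):
    f=200/np.tan(np.radians(d['vertical_fov']/2))
    if 'R' in d: R,t=np.array(d['R']),np.array(d['t'])
    else:
        from scipy.spatial.transform import Rotation as Ro
        w,x,y,z=d['s']['tool_rot']; T=np.eye(4); T[:3,:3]=Ro.from_quat([x,y,z,w]).as_matrix(); T[:3,3]=d['s']['tool_pos']
        M=np.linalg.inv(T@np.array(d['tool_from_camera'])); R,t=M[:3,:3],M[:3,3]
    return f,R,t
def ray(d,p):
    f,R,t=cam(d); v=R.T@np.array([(p[0]-d['cx'])/f,(p[1]-d['cy'])/f,1]); return -R.T@t,v/np.linalg.norm(v)
def onz(d,p,z):
    o,v=ray(d,p); return o+v*(z-o[2])/v[2]
def proj(d,X):
    f,R,t=cam(d); c=R@np.array(X,float)+t; return np.array([f*c[0]/c[2]+d['cx'],f*c[1]/c[2]+d['cy']])
def tri(rs):
    A=sum(np.eye(3)-np.outer(v,v) for o,v in rs); b=sum((np.eye(3)-np.outer(v,v))@o for o,v in rs)
    X=np.linalg.solve(A,b); return X,max(np.linalg.norm(np.cross(X-o,v)) for o,v in rs)
def blobs(m,amin,amax,box):
    x0,y0,x1,y1=box; n,_,st,c=cv2.connectedComponentsWithStats(m[y0:y1,x0:x1].astype(np.uint8))
    return [(np.round(c[i]+[x0,y0],2),int(st[i,4]),st[i,:4]+[x0,y0,0,0]) for i in range(1,n) if amin<st[i,4]<amax]
def load(n): return pickle.load(open(f'pics/{n}.pkl','rb'))
E
python3 - <<'E'
from h import *
t,s=load('top0'),load('side0')
for d,box,wb in((t,(290,175,420,280),(190,185,265,305)),(s,(255,170,355,275),(262,117,356,162))):
    im=d['color'].astype(int); print('W'); 
    for b in blobs((im.max(2)>110)&~(im[:,:,2]>im[:,:,0]+60),25,900,box): print(b)
    print('wells')
    for b in blobs(im.max(2)<100,20,900,wb): print(b)
E
```

```text
W
(array([405.65, 187.44]), 71, array([401, 183,  10,  10]))
(array([348., 196.]), 293, array([339, 187,  19,  19]))
(array([307.92, 225.71]), 192, array([301, 218,  15,  16]))
(array([335.03, 245.24]), 192, array([328, 238,  15,  16]))
(array([382.75, 256.57]), 126, array([377, 251,  13,  12]))
wells
(array([241.21, 200.96]), 72, array([236, 196,  12,  12]))
(array([235.41, 216.85]), 164, array([229, 210,  14,  15]))
(array([228.34, 235.16]), 238, array([220, 227,  18,  17]))
(array([220.43, 256.71]), 335, array([211, 247,  20,  21]))
(array([210.93, 281.87]), 489, array([199, 269,  25,  26]))
(array([199.2 , 300.99]), 153, array([190, 295,  28,  10]))
W
(array([311.39, 184.56]), 124, array([305, 179,  14,  12]))
(array([291.58, 200.23]), 119, array([285, 195,  14,  11]))
(array([331.9 , 210.51]), 196, array([324, 203,  17,  15]))
(array([274.17, 232.54]), 92, array([269, 227,  11,  11]))
(array([334.19, 258.55]), 64, array([330, 254,   9,  10]))
wells
(array([281.13, 128.97]), 150, array([273, 124,  17,  11]))
(array([298.34, 134.4 ]), 109, array([292, 130,  14,  10]))
(array([313.5 , 139.41]), 82, array([308, 136,  12,   8]))
(array([327.2, 143.9]), 60, array([322, 141,  11,   7]))
```

View pics/c2.png

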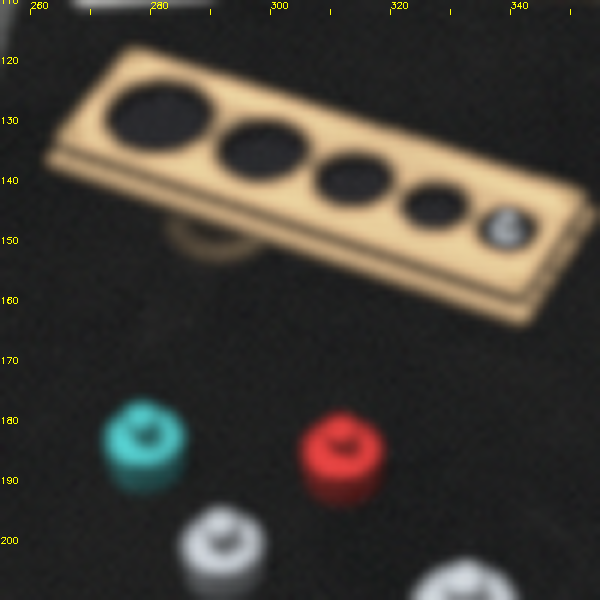

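Candidates (top view): steel xl (348,196), l (335,245), m (383,257), s (406,187). The red (308,226) and turquoise (309,267) items are shaped like l but the wrong colour, so they're excluded. In the side crop the wells run from (281,129) to (327,144), and the fifth holds xs at (338,148).

```bash
python3 - <<'E'
from h import *
t,s=load('top0'),load('side0')
P=dict(xl=((348,196),(331.9,210.5),35),l=((335.03,245.24),(291.6,200.2),22.5),m=((382.75,256.6),(274.2,232.5),18.5),s=((405.65,187.4),(334.2,258.5),15.5),
Wxl=((210.93,281.87),(281.1,129),18),Wl=((220.43,256.7),(298.3,134.4),18),Wm=((228.34,235.16),(313.5,139.4),18),Ws=((235.4,216.85),(327.2,143.9),18),Wxs=((241.21,200.96),(338,148),18),bk=((464,147),(363,297),68))
Q={}
for k,(a,b,z) in P.items():
    X,e=tri([ray(t,a),ray(s,b)]); Q[k]=onz(t,a,z); print(k,X.round(1),'err',round(e,1),'top@z',onz(t,a,z).round(1)[:2],'side@z',onz(s,b,z).round(1)[:2])
for a,b in zip(['Wxl','Wl','Wm','Ws'],['Wl','Wm','Ws','Wxs']): print(np.linalg.norm(Q[a]-Q[b]).round(1))
w=Q['Wxl']-Q['Ws']; print('row dir',np.degrees(np.arctan2(w[1],w[0])))
x,y,z,w=0,0,0,1
from scipy.spatial.transform import Rotation as Ro
q=t['s']['tool_rot'];print(Ro.from_quat([q[1],q[2],q[3],q[0]]).as_matrix().round(3))
E
```

```text
xl [613.4 -70.6  32.5] err 0.3 top@z [612.7 -70.6] side@z [614.  -72.5]
l [485.9 -35.3  21.2] err 0.3 top@z [485.5 -35.4] side@z [486.5 -36.2]
m [ 455.7 -158.4   17.4] err 0.0 top@z [ 455.7 -158.3] side@z [ 455.9 -159.3]
s [ 638.  -225.6   14.9] err 0.1 top@z [ 638.  -225.5] side@z [ 637.9 -226.1]
Wxl [393.8 287.3  14.9] err 0.2 top@z [393.7 286.2] side@z [394.9 284. ]
Wl [458.4 264.5  16.4] err 0.3 top@z [458.  263.9] side@z [459.  262.9]
Wm [514.3 245.6  16.1] err 0.0 top@z [514.1 245. ] side@z [514.6 243.6]
Ws [563.1 228.5  16. ] err 0.3 top@z [562.5 227.8] side@z [563.7 226.5]
Wxs [603.6 213.2  16.6] err 1.9 top@z [605.2 213.6] side@z [602.  210.7]
bk [ 727.7 -366.7   71.7] err 2.2 top@z [ 731.1 -367.5] side@z [ 725.6 -365.6]
68.1
59.2
51.4
45.0
row dir 160.92498258530875
[[ 0.936  0.351 -0.001]
 [ 0.351 -0.936  0.001]
 [-0.    -0.002 -1.   ]]
```

The triangulated heights (32.5/21.2/17.4/14.9, wells about 16) and the well spacings (68.1/59.2/51.4/45.0) match the text. First move: half-way to m, squaring the tool to the world axes.

apply_moves(moves=[0.023,-0.026,0,0,0,0.006,0.07,-0.078,0,0,0,0.017,0.139,-0.156,0,0,0,0.034,0.209,-0.234,0,0,0,0.051,0.278,-0.312,0,0,0,0.069,0.348,-0.39,0,0,0,0.086,0.404,-0.452,0,0,0,0.099,0.441,-0.494,0,0,0,0.108,0.464,-0.52,0,0,0,0.1142,0.464,-0.52,0,0,0,0.1142], grip=45, force=40)

```text
time_s: 1.15
tool_pos: [356.3, -416.9, 231.3]
tool_rot: [-0.0, 1.0, 0.001, 0.0]
wrist_force: [0.0, 0.2, 0.5]
grip_width: 0.526
gripper_force: 0.0
```

apply_moves(moves=[0.012,-0.032,0.012,0,0,0,0.037,-0.097,0.037,0,0,0,0.075,-0.194,0.075,0,0,0,0.112,-0.291,0.112,0,0,0,0.15,-0.388,0.15,0,0,0,0.187,-0.485,0.187,0,0,0,0.217,-0.563,0.217,0,0,0,0.237,-0.615,0.237,0,0,0,0.25,-0.647,0.253,0,0,0,0.25,-0.647,0.253,0,0,0])

```text
time_s: 2.15
tool_pos: [455.6, -158.9, 129.2]
tool_rot: [-0.0, 1.0, 0.001, -0.001]
wrist_force: [-0.5, -0.3, 0.4]
grip_width: 0.525
gripper_force: 0.0
```

```bash
python3 - <<'E'
from h import *
d=snap('wrist','w1'); print(d['s']['tool_pos'],d['s']['tool_rot'])
Z={'m':(455.7,-158.4,34),'tip':d['s']['tool_pos']}
for k,v in Z.items(): print(k,proj(d,v))
E
```

```text
[ 455.59514108 -158.85103558  129.16301175] [-2.73288100e-04  9.99999035e-01  1.22816432e-03 -5.89547900e-04]
m [316.95454759 199.90697294]
tip [318.55977587 260.36615779]
```

View pics/w1.png

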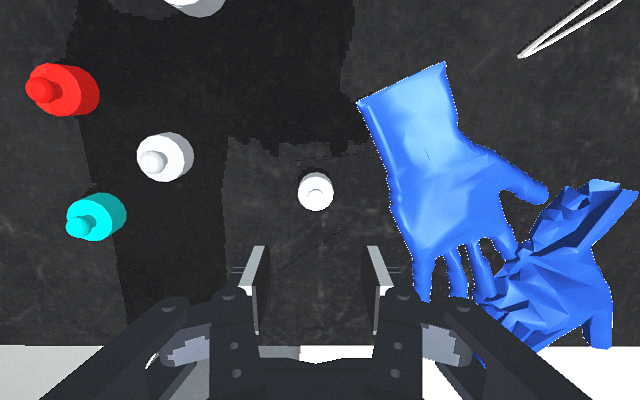

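```bash
python3 - <<'E'
from h import *
d=load('w1'); t=load('top0')
print(onz(d,(316,194),33),onz(d,(315.7,191),18.5)); print('l',onz(d,(152,162),38),onz(d,(168,157),22.5))
print('knob top cam', onz(t,(382.8,256.7),34)[:2], onz(t,(335.2,245.2),40)[:2])
im=d['color'].astype(int); 
for b in blobs((im.min(2)>110),200,9000,(100,100,440,250)): print(b, onz(d,b[0],18.5))
E
```

```text
[ 460.24397772 -157.63257153   33.        ] [ 458.2936446  -157.40463996   18.5       ]
l [486.27794475 -35.6082485   38.        ] [487.08715496 -40.78202364  22.5       ]
knob top cam [ 455.06402208 -156.21866337] [484.69077053 -35.52252131]
(array([421.8 , 130.36]), 2362, array([392, 100,  48,  75])) [ 508.06809535 -240.02507671   18.5       ]
(array([164.7 , 156.21]), 2193, array([137, 132,  57,  50])) [486.94471853 -36.35630126  18.5       ]
(array([315.3, 191.4]), 1092, array([298, 172,  36,  39])) [ 457.94578037 -157.07429052   18.5       ]
(array([427.91, 224.08]), 834, array([412, 192,  28,  55])) [ 429.02475706 -253.7309312    18.5       ]
```

apply_moves(moves=[0.005,-0.003,0.01,0,0,0,0.005,-0.003,0.04,0,0,0,0.005,-0.003,0.09,0,0,0,0.005,-0.003,0.14,0,0,0,0.005,-0.003,0.19,0,0,0,0.005,-0.003,0.23,0,0,0,0.005,-0.003,0.255,0,0,0,0.005,-0.003,0.266,0,0,0,0.005,-0.003,0.27,0,0,0,0.005,-0.003,0.27,0,0,0])

```text
time_s: 3.2
tool_pos: [457.4, -159.2, 22.4]
tool_rot: [0.0, 1.0, -0.0, 0.0]
wrist_force: [-0.2, -0.3, 0.3]
grip_width: 0.528
gripper_force: 0.0
```

apply_moves(moves=[0,0,0,0,0,0,0,0,0,0,0,0,0,0,0,0,0,0,0,0,0,0,0,0,0,0,0,0,0,0,0,0,0,0,0,0,0,0,0,0,0,0,0,0,0,0,0,0,0,0,0,0,0,0,0,0,0,0,0,0], grip=5)

```text
time_s: 4.2
tool_pos: [457.6, -158.9, 22.6]
tool_rot: [0.0, 1.0, 0.0, 0.0]
wrist_force: [-0.3, 0.4, 6.6]
grip_width: 0.146
gripper_force: 38.9
```

apply_moves(moves=[0,0,-0.003,0,0,0,0,0,-0.01,0,0,0,0,0,-0.025,0,0,0,0,0,-0.05,0,0,0,0,0,-0.08,0,0,0,0,0,-0.12,0,0,0,0,0,-0.16,0,0,0,0,0,-0.185,0,0,0,0,0,-0.2,0,0,0,0,0,-0.2,0,0,0])

```text
time_s: 5.2
tool_pos: [457.7, -159.0, 103.0]
tool_rot: [0.0, 1.0, 0.0, 0.001]
wrist_force: [0.4, -0.3, -1.4]
grip_width: 0.145
gripper_force: 39.0
```

```bash
python3 - <<'E'
from h import *
d=snap('wrist','w2'); print(d['s']['grip_width'],d['s']['wrist_force'])
cv2.imwrite('pics/w2c.png',cv2.resize(d['color'][180:360,220:420,::-1],None,fx=3,fy=3))
E
```

```text
0.14508654878991128 [ 0.40601851 -0.28895553 -1.35192421]
```

View pics/w2c.png

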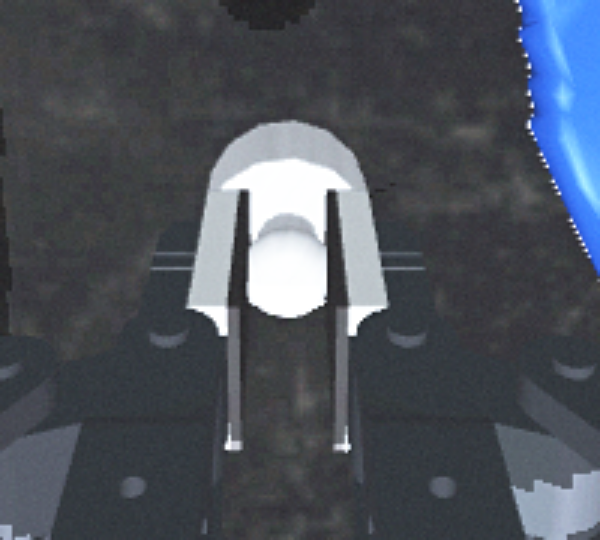

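apply_moves(moves=[0.006,-0.04,0,0,0,0,0.02,-0.13,0,0,0,0,0.039,-0.25,0,0,0,0,0.057,-0.37,0,0,0,0,0.076,-0.49,0,0,0,0,0.095,-0.61,0,0,0,0,0.113,-0.73,0,0,0,0,0.129,-0.83,0,0,0,0,0.137,-0.88,0,0,0,0,0.14,-0.9,0,0,0,0])

```text
time_s: 6.25
tool_pos: [512.9, 203.9, 101.0]
tool_rot: [-0.0, 1.0, 0.002, -0.0]
wrist_force: [0.2, -0.6, -1.7]
grip_width: 0.146
gripper_force: 39.1
```

apply_moves(moves=[0,-0.03,0.01,0,0,0,0,-0.07,0.03,0,0,0,0,-0.1,0.06,0,0,0,0,-0.11,0.07,0,0,0,0,-0.11,0.07,0,0,0,0,-0.11,0.07,0,0,0,0,-0.11,0.07,0,0,0,0,-0.11,0.07,0,0,0,0,-0.11,0.07,0,0,0,0,-0.11,0.07,0,0,0])

```text
time_s: 7.25
tool_pos: [513.4, 245.0, 74.3]
tool_rot: [-0.0, 1.0, -0.0, 0.0]
wrist_force: [-0.6, -0.5, -0.5]
grip_width: 0.144
gripper_force: 39.1
```

```bash
python3 - <<'E'
from h import *
d=snap('wrist','w3'); p=d['s']['tool_pos'];print(p,d['s']['gripper_force'])
for n,w in dict(m=(514.2,245,18),l=(458.2,264.2,18),xl=(393.9,286.5,18),s=(562.8,228,18)).items(): print(n,proj(d,w))
E
```

```text
[513.41531854 244.95937524  74.30947835] 39.07135605812073
m [317.75615951 217.5012533 ]
l [290.94918384 289.65611666]
xl [264.4144483 360.2061532]
s [345.35676541 144.6708497 ]
```

View pics/w3.png

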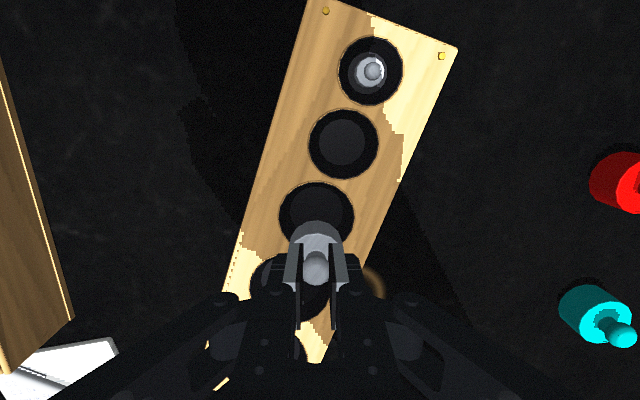

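apply_moves(moves=[0.002,-0.002,0.005,0,0,0,0.002,-0.002,0.02,0,0,0,0.002,-0.002,0.04,0,0,0,0.002,-0.002,0.06,0,0,0,0.002,-0.002,0.08,0,0,0,0.002,-0.002,0.095,0,0,0,0.002,-0.002,0.104,0,0,0,0.002,-0.002,0.109,0,0,0,0.002,-0.002,0.112,0,0,0,0.002,-0.002,0.113,0,0,0])

```text
time_s: 8.3
tool_pos: [514.1, 245.9, 28.9]
tool_rot: [-0.0, 1.0, 0.0, 0.0]
wrist_force: [0.2, 0.0, -1.1]
grip_width: 0.145
gripper_force: 39.1
```

apply_moves(moves=[0,0,0.001,0,0,0,0,0,0.002,0,0,0,0,0,0.003,0,0,0,0,0,0.004,0,0,0,0,0,0.004,0,0,0,0,0,0.004,0,0,0,0,0,0.004,0,0,0,0,0,0.004,0,0,0,0,0,0.004,0,0,0,0,0,0.004,0,0,0])

```text
time_s: 9.3
tool_pos: [514.3, 246.0, 28.6]
tool_rot: [-0.0, 1.0, -0.0, 0.0]
wrist_force: [-2.6, -1.7, 14.2]
grip_width: 0.149
gripper_force: 40.3
```

apply_moves(moves=[0,0,0,0,0,0,0,0,0,0,0,0,0,0,0,0,0,0,0,0,0,0,0,0,0,0,-0.01,0,0,0,0,0,-0.03,0,0,0,0,0,-0.06,0,0,0,0,0,-0.1,0,0,0,0,0,-0.15,0,0,0,0,0,-0.2,0,0,0], grip=35)

```text
time_s: 10.3
tool_pos: [514.1, 245.8, 108.9]
tool_rot: [-0.0, 1.0, -0.0, 0.0]
wrist_force: [0.4, 1.4, -0.6]
grip_width: 0.409
gripper_force: 0.0
```

apply_moves(moves=[-0.003,0.03,0,0,0,0,-0.01,0.1,0,0,0,0,-0.02,0.2,0,0,0,0,-0.03,0.31,0,0,0,0,-0.042,0.42,0,0,0,0,-0.052,0.53,0,0,0,0,-0.061,0.62,0,0,0,0,-0.067,0.68,0,0,0,0,-0.07,0.704,0,0,0,0,-0.07,0.704,0,0,0,0], grip=45)

```text
time_s: 11.3
tool_pos: [485.7, -37.0, 107.5]
tool_rot: [0.0, 1.0, -0.001, -0.0]
wrist_force: [0.6, -0.2, 0.9]
grip_width: 0.528
gripper_force: 0.0
```

```bash
python3 - <<'E'
from h import *
d=snap('wrist','w4'); print(d['s']['tool_pos'])
im=d['color'].astype(int)
for b in blobs((im.min(2)>110),300,9000,(180,60,460,250)): print(b, onz(d,b[0],22.5))
cv2.imwrite('pics/w4c.png',d['color'][60:300,160:480,::-1])
E
```

```text
[485.71075542 -37.03639241 107.45165536]
(array([313.45, 200.72]), 2102, array([289, 174,  50,  54])) [488.68374128 -33.97783556  22.5       ]
```

View pics/w4c.png

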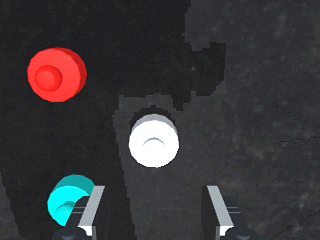

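apply_moves(moves=[0.004,-0.005,0.01,0,0,0,0.004,-0.005,0.03,0,0,0,0.004,-0.005,0.06,0,0,0,0.004,-0.005,0.1,0,0,0,0.004,-0.005,0.14,0,0,0,0.004,-0.005,0.17,0,0,0,0.004,-0.005,0.19,0,0,0,0.004,-0.005,0.198,0,0,0,0.004,-0.005,0.201,0,0,0,0.004,-0.005,0.201,0,0,0])

```text
time_s: 12.35
tool_pos: [487.8, -33.7, 27.0]
tool_rot: [0.0, 1.0, -0.0, 0.0]
wrist_force: [-0.1, 0.3, 0.6]
grip_width: 0.525
gripper_force: 0.0
```

apply_moves(moves=[0,0,0,0,0,0,0,0,0,0,0,0,0,0,0,0,0,0,0,0,0,0,0,0,0,0,0,0,0,0,0,0,0,0,0,0,0,0,0,0,0,0,0,0,0,0,0,0,0,0,0,0,0,0,0,0,0,0,0,0], grip=8)

```text
time_s: 13.35
tool_pos: [488.0, -33.8, 27.3]
tool_rot: [0.0, 1.0, -0.0, 0.0]
wrist_force: [-0.4, -0.6, 6.7]
grip_width: 0.187
gripper_force: 39.2
```

apply_moves(moves=[0,0,-0.003,0,0,0,0,0,-0.01,0,0,0,0,0,-0.025,0,0,0,0,0,-0.05,0,0,0,0,0,-0.08,0,0,0,0,0,-0.12,0,0,0,0,0,-0.16,0,0,0,0,0,-0.185,0,0,0,0,0,-0.2,0,0,0,0,0,-0.2,0,0,0])

```text
time_s: 14.35
tool_pos: [488.0, -33.7, 107.8]
tool_rot: [-0.0, 1.0, 0.0, 0.001]
wrist_force: [0.3, -0.3, -2.9]
grip_width: 0.185
gripper_force: 39.1
```

apply_moves(moves=[-0.003,-0.03,0,0,0,0,-0.01,-0.1,0,0,0,0,-0.02,-0.21,0,0,0,0,-0.031,-0.32,0,0,0,0,-0.043,-0.44,0,0,0,0,-0.054,-0.56,0,0,0,0,-0.064,-0.66,0,0,0,0,-0.07,-0.72,0,0,0,0,-0.073,-0.746,0,0,0,0,-0.073,-0.746,0,0,0,0])

```text
time_s: 15.35
tool_pos: [457.5, 266.2, 106.1]
tool_rot: [0.0, 1.0, 0.001, -0.001]
wrist_force: [-0.3, -0.4, -1.9]
grip_width: 0.186
gripper_force: 39.2
```

apply_moves(moves=[0,0,0.01,0,0,0,0,0,0.02,0,0,0,0,0,0.04,0,0,0,0,0,0.06,0,0,0,0,0,0.08,0,0,0,0,0,0.09,0,0,0,0,0,0.1,0,0,0,0,0,0.1,0,0,0,0,0,0.1,0,0,0,0,0,0.1,0,0,0])

```text
time_s: 16.35
tool_pos: [458.6, 264.8, 67.1]
tool_rot: [-0.0, 1.0, 0.0, 0.0]
wrist_force: [0.3, 0.6, -1.6]
grip_width: 0.181
gripper_force: 39.2
```

```bash
python3 - <<'E'
from h import *
d=snap('wrist','w5'); print(d['s']['tool_pos'])
for n,w in dict(m=(514.2,245.5,18),mknob=(514.2,245.5,40),l=(458.2,264.7,18),s=(562.8,228.5,18)).items(): print(n,proj(d,w))
E
```

```text
[458.62452453 264.82704308  67.08605147]
m [350.77323662 136.08055178]
mknob [355.14631536 141.30055736]
l [318.08580453 223.3500251 ]
s [385.01378056  46.31127733]
```

View pics/w5.png

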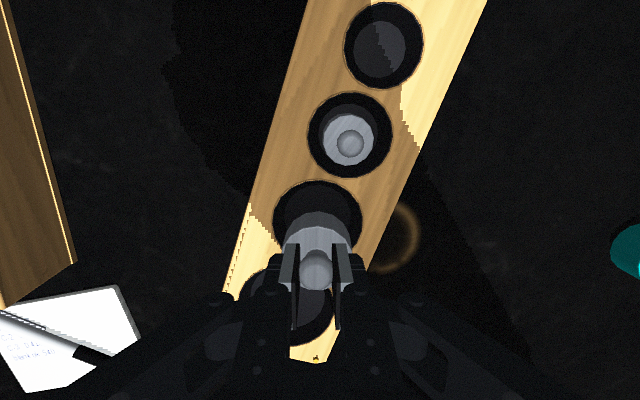

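The picture shows m upright in its well (knob 350,144; well centre 349,135). Well l is centred at (317.5,225), as predicted, so I'm lowering.

apply_moves(moves=[0,0,0.005,0,0,0,0,0,0.02,0,0,0,0,0,0.035,0,0,0,0,0,0.05,0,0,0,0,0,0.063,0,0,0,0,0,0.073,0,0,0,0,0,0.08,0,0,0,0,0,0.084,0,0,0,0,0,0.086,0,0,0,0,0,0.086,0,0,0])

```text
time_s: 17.4
tool_pos: [458.5, 264.2, 33.2]
tool_rot: [-0.0, 1.0, -0.0, 0.0]
wrist_force: [-1.9, -2.6, 8.9]
grip_width: 0.186
gripper_force: 40.2
```

apply_moves(moves=[0,0,0,0,0,0,0,0,0,0,0,0,0,0,0,0,0,0,0,0,0,0,0,0,0,0,-0.01,0,0,0,0,0,-0.03,0,0,0,0,0,-0.06,0,0,0,0,0,-0.1,0,0,0,0,0,-0.15,0,0,0,0,0,-0.2,0,0,0], grip=40)

```text
time_s: 18.4
tool_pos: [458.5, 264.6, 114.1]
tool_rot: [-0.0, 1.0, -0.0, 0.0]
wrist_force: [0.7, 0.2, 0.2]
grip_width: 0.467
gripper_force: 0.0
```

apply_moves(moves=[0.015,0.03,-0.01,0,0,0,0.04,0.09,-0.03,0,0,0,0.085,0.19,-0.05,0,0,0,0.13,0.29,-0.05,0,0,0,0.176,0.39,-0.05,0,0,0,0.22,0.49,-0.05,0,0,0,0.266,0.59,-0.05,0,0,0,0.311,0.69,-0.05,0,0,0,0.35,0.78,-0.05,0,0,0,0.386,0.836,-0.05,0,0,0], grip=45)

```text
time_s: 19.4
tool_pos: [612.9, -74.7, 132.7]
tool_rot: [0.001, 1.0, -0.002, -0.0]
wrist_force: [0.2, 0.2, -0.8]
grip_width: 0.527
gripper_force: 0.0
```

```bash
python3 - <<'E'
from h import *
d=snap('wrist','w6'); print(d['s']['tool_pos'])
im=d['color'].astype(int)
for b in blobs((im.min(2)>110),300,9000,(180,60,460,260)): print(b, onz(d,b[0],30),onz(d,b[0],36))
print(proj(d,(613,-71,35)),proj(d,(613,-71,55)))
cv2.imwrite('pics/w6c.png',d['color'][60:300,160:480,::-1])
E
```

```text
[612.87917484 -74.65705974 132.65918928]
(array([299.33,  71.84]), 6103, array([180,  60, 249,  27])) [707.29967069 -61.94588682  30.        ] [706.92969465 -62.2197683   36.        ]
(array([310.7 , 197.34]), 2593, array([281, 170,  60,  56])) [612.78465024 -69.39669742  30.        ] [614.7313525  -69.48795046  36.        ]
[312.63968467 199.02241736] [312.44751237 207.58140309]
```

View pics/w6c.png

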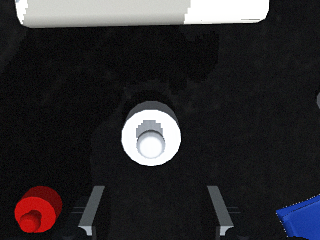

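apply_moves(moves=[0.003,0,0.01,0,0,0,0.003,0,0.03,0,0,0,0.003,0,0.07,0,0,0,0.003,0,0.11,0,0,0,0.003,0,0.15,0,0,0,0.003,0,0.19,0,0,0,0.003,0,0.215,0,0,0,0.003,0,0.228,0,0,0,0.003,0,0.233,0,0,0,0.003,0,0.234,0,0,0])

```text
time_s: 20.45
tool_pos: [614.1, -69.5, 39.0]
tool_rot: [-0.0, 1.0, 0.0, 0.0]
wrist_force: [0.9, 0.2, -0.5]
grip_width: 0.526
gripper_force: 0.0
```

apply_moves(moves=[0,0,0,0,0,0,0,0,0,0,0,0,0,0,0,0,0,0,0,0,0,0,0,0,0,0,0,0,0,0,0,0,0,0,0,0,0,0,0,0,0,0,0,0,0,0,0,0,0,0,0,0,0,0,0,0,0,0,0,0], grip=10, force=60)

```text
time_s: 21.45
tool_pos: [614.5, -70.1, 39.5]
tool_rot: [0.0, 1.0, -0.0, 0.001]
wrist_force: [-0.6, -1.4, 6.6]
grip_width: 0.229
gripper_force: 58.8
```

apply_moves(moves=[0,0,-0.003,0,0,0,0,0,-0.01,0,0,0,0,0,-0.025,0,0,0,0,0,-0.05,0,0,0,0,0,-0.08,0,0,0,0,0,-0.12,0,0,0,0,0,-0.16,0,0,0,0,0,-0.185,0,0,0,0,0,-0.2,0,0,0,0,0,-0.2,0,0,0])

```text
time_s: 22.45
tool_pos: [614.5, -69.7, 119.8]
tool_rot: [0.0, 1.0, 0.0, 0.001]
wrist_force: [0.4, -0.1, -4.5]
grip_width: 0.222
gripper_force: 58.9
```

apply_moves(moves=[-0.016,-0.027,0,0,0,0,-0.055,-0.089,0,0,0,0,-0.11,-0.178,0,0,0,0,-0.17,-0.277,0,0,0,0,-0.231,-0.375,0,0,0,0,-0.291,-0.473,0,0,0,0,-0.352,-0.571,0,0,0,0,-0.412,-0.669,0,0,0,0,-0.473,-0.767,0,0,0,0,-0.522,-0.847,0,0,0,0])

```text
time_s: 23.45
tool_pos: [402.4, 271.4, 118.3]
tool_rot: [0.0, 1.0, 0.001, -0.001]
wrist_force: [0.7, 0.2, -4.7]
grip_width: 0.228
gripper_force: 59.1
```

apply_moves(moves=[-0.018,-0.028,0,0,0,0,-0.028,-0.045,0.01,0,0,0,-0.028,-0.045,0.03,0,0,0,-0.028,-0.045,0.05,0,0,0,-0.028,-0.045,0.065,0,0,0,-0.028,-0.045,0.075,0,0,0,-0.028,-0.045,0.075,0,0,0,-0.028,-0.045,0.075,0,0,0,-0.028,-0.045,0.075,0,0,0,-0.028,-0.045,0.075,0,0,0])

```text
time_s: 24.45
tool_pos: [394.2, 287.2, 89.1]
tool_rot: [-0.0, 1.0, -0.0, 0.0]
wrist_force: [-0.0, -0.7, -4.7]
grip_width: 0.227
gripper_force: 59.3
```

```bash
python3 - <<'E'
from h import *
d=snap('wrist','w7'); print(d['s']['tool_pos'])
for n,w in dict(m=(514.2,245.5,18),l=(458.2,264.7,18),xl=(393.9,287,18)).items(): print(n,proj(d,w))
E
```

```text
[394.24730579 287.16563015  89.11387328]
m [388.10119697  22.58451966]
l [352.49223882 118.85342441]
xl [317.9242607  211.34464661]
```

View pics/w7.png

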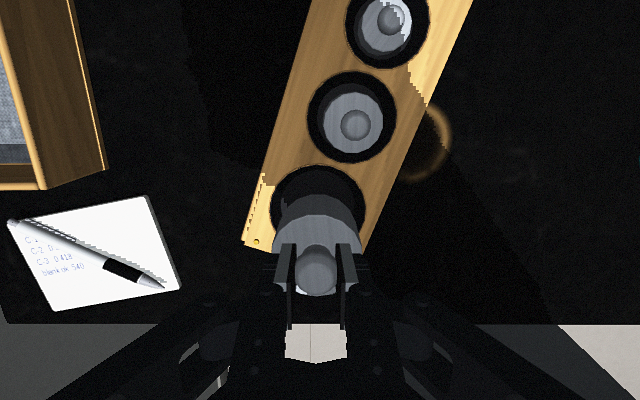

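Both l and m stand upright in their wells. The xl well is centred at about (317,212), as predicted, so I'm lowering.

apply_moves(moves=[0,0,0.005,0,0,0,0,0,0.02,0,0,0,0,0,0.04,0,0,0,0,0,0.06,0,0,0,0,0,0.08,0,0,0,0,0,0.095,0,0,0,0,0,0.103,0,0,0,0,0,0.107,0,0,0,0,0,0.109,0,0,0,0,0,0.11,0,0,0])

```text
time_s: 25.5
tool_pos: [394.1, 286.8, 45.5]
tool_rot: [-0.0, 1.0, -0.0, 0.0]
wrist_force: [-1.1, -2.7, 10.2]
grip_width: 0.226
gripper_force: 60.7
```

apply_moves(moves=[0,0,0,0,0,0,0,0,0,0,0,0,0,0,0,0,0,0,0,0,0,0,0,0,0,0,-0.01,0,0,0,0,0,-0.03,0,0,0,0,0,-0.06,0,0,0,0,0,-0.1,0,0,0,0,0,-0.15,0,0,0,0,0,-0.2,0,0,0], grip=42, force=40)

```text
time_s: 26.5
tool_pos: [394.0, 287.0, 126.5]
tool_rot: [-0.0, 1.0, -0.0, 0.0]
wrist_force: [0.2, 0.7, 0.0]
grip_width: 0.49
gripper_force: 0.0
```

apply_moves(moves=[0.012,0.025,0,0,0,0,0.035,0.075,0,0,0,0,0.08,0.168,0,0,0,0,0.125,0.263,0,0,0,0,0.17,0.358,0,0,0,0,0.215,0.453,0,0,0,0,0.26,0.547,0,0,0,0,0.305,0.641,0,0,0,0,0.35,0.735,0,0,0,0,0.395,0.83,0,0,0,0])

```text
time_s: 27.5
tool_pos: [552.2, -47.3, 124.9]
tool_rot: [0.0, 1.0, -0.0, -0.0]
wrist_force: [0.5, 0.6, 0.3]
grip_width: 0.493
gripper_force: 0.0
```

apply_moves(moves=[0.04,0.09,0,0,0,0,0.09,0.18,0,0,0,0,0.13,0.27,0,0,0,0,0.17,0.36,0.01,0,0,0,0.205,0.42,0.04,0,0,0,0.215,0.452,0.07,0,0,0,0.215,0.452,0.08,0,0,0,0.215,0.452,0.08,0,0,0,0.215,0.452,0.08,0,0,0,0.215,0.452,0.08,0,0,0])

```text
time_s: 28.5
tool_pos: [638.2, -224.1, 93.5]
tool_rot: [-0.0, 1.0, 0.001, 0.0]
wrist_force: [-0.2, -1.3, 0.2]
grip_width: 0.493
gripper_force: 0.0
```

```bash
python3 - <<'E'
from h import *
d=snap('wrist','w8'); print(d['s']['tool_pos'])
im=d['color'].astype(int)
for b in blobs((im.min(2)>110),200,9000,(180,60,460,260)): print(b, onz(d,b[0],15))
print(proj(d,(638,-225.6,15)))
cv2.imwrite('pics/w8c.png',d['color'][60:300,160:480,::-1])
E
```

```text
[ 638.2196637 -224.096669    93.4837907]
(array([195.69,  92.1 ]), 1898, array([180,  60,  36,  62])) [ 718.50447955 -143.45624423   15.        ]
(array([318.22, 206.28]), 703, array([303, 192,  31,  29])) [ 639.09636362 -224.51585265   15.        ]
[319.68482474 207.68920056]
```

View pics/w8c.png

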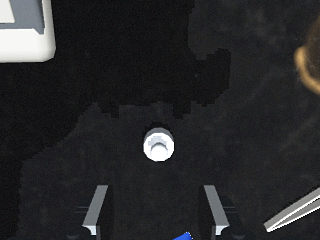

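The s weight sits between the fingers at full-frame (318,206), about 1 mm from the top-view estimate.

apply_moves(moves=[0.002,0.001,0.01,0,0,0,0.002,0.001,0.03,0,0,0,0.002,0.001,0.06,0,0,0,0.002,0.001,0.09,0,0,0,0.002,0.001,0.12,0,0,0,0.002,0.001,0.15,0,0,0,0.002,0.001,0.17,0,0,0,0.002,0.001,0.18,0,0,0,0.002,0.001,0.184,0,0,0,0.002,0.001,0.185,0,0,0])

```text
time_s: 29.55
tool_pos: [639.0, -226.2, 18.9]
tool_rot: [0.0, 1.0, -0.0, 0.0]
wrist_force: [-0.7, 0.3, 0.6]
grip_width: 0.493
gripper_force: 0.0
```

apply_moves(moves=[0,0,0,0,0,0,0,0,0,0,0,0,0,0,0,0,0,0,0,0,0,0,0,0,0,0,0,0,0,0,0,0,0,0,0,0,0,0,0,0,0,0,0,0,0,0,0,0,0,0,0,0,0,0,0,0,0,0,0,0], grip=4)

```text
time_s: 30.55
tool_pos: [639.2, -226.3, 19.4]
tool_rot: [0.0, 1.0, -0.0, 0.0]
wrist_force: [-0.4, 0.6, 6.1]
grip_width: 0.115
gripper_force: 39.2
```

apply_moves(moves=[0,0,-0.003,0,0,0,0,0,-0.01,0,0,0,0,0,-0.025,0,0,0,0,0,-0.05,0,0,0,0,0,-0.08,0,0,0,0,0,-0.12,0,0,0,0,0,-0.16,0,0,0,0,0,-0.185,0,0,0,0,0,-0.2,0,0,0,0,0,-0.2,0,0,0])

```text
time_s: 31.55
tool_pos: [639.4, -226.2, 100.0]
tool_rot: [0.0, 1.0, 0.0, 0.001]
wrist_force: [0.4, 0.9, -1.1]
grip_width: 0.119
gripper_force: 39.0
```

apply_moves(moves=[-0.005,-0.03,0,0,0,0,-0.015,-0.09,0,0,0,0,-0.033,-0.2,0,0,0,0,-0.052,-0.31,0,0,0,0,-0.07,-0.42,0,0,0,0,-0.09,-0.53,0,0,0,0,-0.107,-0.64,0,0,0,0,-0.125,-0.75,0,0,0,0,-0.143,-0.86,0,0,0,0,-0.16,-0.96,0,0,0,0])

```text
time_s: 32.55
tool_pos: [573.1, 160.9, 98.0]
tool_rot: [-0.0, 1.0, 0.001, -0.001]
wrist_force: [1.3, -0.7, -0.5]
grip_width: 0.117
gripper_force: 39.0
```

apply_moves(moves=[-0.015,-0.09,0,0,0,0,-0.025,-0.15,0,0,0,0,-0.03,-0.177,0.01,0,0,0,-0.03,-0.177,0.03,0,0,0,-0.03,-0.177,0.05,0,0,0,-0.03,-0.177,0.07,0,0,0,-0.03,-0.177,0.075,0,0,0,-0.03,-0.177,0.075,0,0,0,-0.03,-0.177,0.075,0,0,0,-0.03,-0.177,0.075,0,0,0])

```text
time_s: 33.55
tool_pos: [563.1, 228.5, 69.2]
tool_rot: [-0.0, 1.0, -0.0, 0.0]
wrist_force: [0.1, 1.2, -0.7]
grip_width: 0.118
gripper_force: 39.0
```

```bash
python3 - <<'E'
from h import *
d=snap('wrist','w9'); print(d['s']['tool_pos'])
for n,w in dict(s=(563.2,228.5,18),xs=(605,213.5,18)).items(): print(n,proj(d,w))
E
```

```text
[563.14973728 228.47447657  69.15693692]
s [317.82946707 221.45731203]
xs [342.48679829 158.24707357]
```

View pics/w9.png

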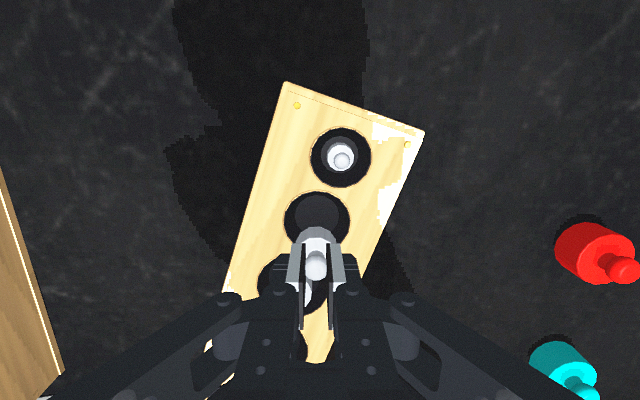

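Well s is centred at (317,223), as predicted, and xs is undisturbed at (341,158). Lowering.

apply_moves(moves=[0,0,0.005,0,0,0,0,0,0.02,0,0,0,0,0,0.04,0,0,0,0,0,0.06,0,0,0,0,0,0.08,0,0,0,0,0,0.095,0,0,0,0,0,0.103,0,0,0,0,0,0.107,0,0,0,0,0,0.109,0,0,0,0,0,0.111,0,0,0])

```text
time_s: 34.6
tool_pos: [563.0, 228.6, 25.3]
tool_rot: [-0.0, 1.0, -0.0, 0.0]
wrist_force: [-3.8, -0.6, 14.2]
grip_width: 0.119
gripper_force: 40.1
```

apply_moves(moves=[0,0,0,0,0,0,0,0,0,0,0,0,0,0,0,0,0,0,0,0,0,0,0,0,0,0,-0.01,0,0,0,0,0,-0.03,0,0,0,0,0,-0.06,0,0,0,0,0,-0.12,0,0,0,0,0,-0.2,0,0,0,0,0,-0.3,0,0,0], grip=30)

```text
time_s: 35.6
tool_pos: [562.2, 228.4, 145.7]
tool_rot: [0.0, 1.0, -0.0, -0.001]
wrist_force: [1.4, 0.2, 0.4]
grip_width: 0.351
gripper_force: 0.0
```

apply_moves(moves=[-0.03,0,-0.05,0,0,0,-0.1,0,-0.1,0,0,0,-0.15,0,-0.15,0,0,0,-0.2,0,-0.15,0,0,0,-0.25,0,-0.15,0,0,0,-0.25,0,-0.15,0,0,0,-0.25,0,-0.15,0,0,0,-0.25,0,-0.15,0,0,0,-0.25,0,-0.15,0,0,0,-0.25,0,-0.15,0,0,0])

```text
time_s: 36.6
tool_pos: [463.4, 228.6, 204.3]
tool_rot: [0.0, 1.0, -0.0, -0.0]
wrist_force: [-0.3, -0.1, -0.0]
grip_width: 0.353
gripper_force: 0.0
```

```bash
python3 - <<'E'
from h import *
d=snap('wrist','w10'); print(d['s']['tool_pos'])
for n,w in dict(xl=(393.9,287,18),l=(458.4,264.7,18),m=(514.4,245.5,18),s=(563.2,228.5,18)).items(): print(n,proj(d,w),'floor',proj(d,np.r_[w[:2],6]))
E
```

```text
[463.39087209 228.56982599 204.31669373]
xl [264.84690529 233.02900064] floor [266.40840657 228.73646455]
l [282.89754347 177.39048192] floor [283.95909026 174.66863118]
m [300.22597616 123.4849158 ] floor [300.74801321 122.47157318]
s [317.20324413  71.54157904] floor [317.13972499  72.34751694]
```

View pics/w10.png

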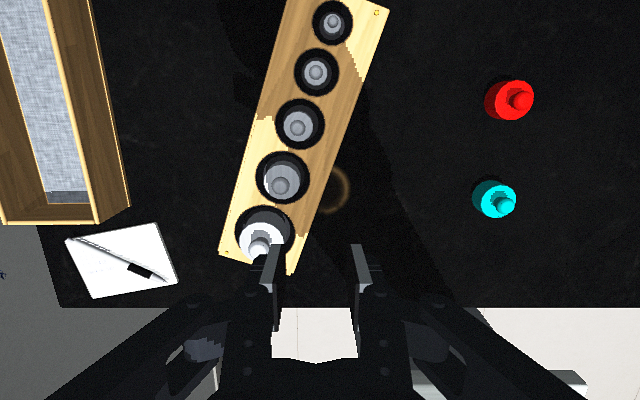

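All five weights stand upright and centred in their wells: xl (262,240), l (282,180), m (298,126), s (316,72), xs (333,22). The gripper is clear, so I'm handing in.

```bash
python3 -c "
from cell import manip
print(manip.close_job())"
```

```text
the job is handed in; nothing more can be done
None
```

The job is handed in after about 37 s of the 109 s: the last picture showed all four weights upright in their own wells with xs still in its well, and the arm kept well clear of the beaker, though I did not check it again at the end; no verdict was returned.

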